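Press a cheese mould to the click

ROBOT

A 6-joint arm with a two-finger parallel gripper is mounted at the origin on the work surface; the furniture and walls round the work are solid. World frame = base frame: x ahead of the robot, y to its left, z up, the work surface at z = 0. Lengths are in m, angles in degrees, forces in N, time in s.
With the tool pointing down it reaches from about 0.4 to 0.825 m from the base axis. Payload 7 kg.
Tool frame: the origin (TCP) lies at the centre of the arm's flange, where the gripper is bolted on; the fingertips stand 178 mm ahead of it and the grasp point (between the pads) lies 159 mm ahead of it (tip_reach is the distance from the TCP to the fingertips, in m); z points along the fingers, y is the line along which they close (so a half turn about z gives the same grasp; the last joint's range is limited). The gripper opens to 88 mm and grips with 3 to 60 N. Pads are 19 mm wide; open, the fingers measure 130 mm over their backs; the gripper's body (78 mm by 193 mm) begins 47 mm behind the grasp point.
Start: joints at [92.71, 20.546, 0.682, 0, -70.136, -16.507], TCP at [0.161, 0.655, 0.405] pointing down, gripper open.
Joint ranges: [-176.03, 176.03], [-82.01, 121.73], [-58.28, 71.71], [-173.87, 95.51], [-174.79, -0.11], [-173.66, 173.66]. Speed limits (degrees/s): [136.94, 136.94, 172.46, 180, 180, 180].

INTERFACE

Orientations are given as [roll, pitch, yaw] about the fixed x, y, z axes, in that order (R = Rz(yaw) Ry(pitch) Rx(roll)).
In Python, from plant import * gives the robot as it stands.
- The arm moves only by the shell command python3 -m handwheel 'ROWS'. ROWS is JSON, a list of rows, each a list of 7 numbers: the opening, from -1 (shut) to 1 (fully open), then the shift along the tool's x, y, z as a fraction of full scale, then the turn, a rotation vector about the tool's x, y, z as a fraction of full scale. A call has 1 to 5 rows; each row shifts and turns the commanded pose from where the row before left it, along the tool's axes as they then stand; what a row does not reach is not made up. Full scale, the value 1, is 0.025 m for a shift and 6 degrees for a turn. A row lasts 1/8 s, in which the tool goes at most 62.5 mm and 10.7 degrees, less where a joint would pass 70% of its speed; a pose out of reach is approached as far as the arm can. A call with a number of a shift or a turn outside -1 to 1 is refused whole. A call with a gripper value outside its range is refused whole. The fingers move at their own pace and stop on an object; the grip force is fixed at half the most. Time passes only in rows, so rows that do not move let the fingers close. It gives the time, the measured TCP pose, the force, the opening and the grip force at its end, in the units of the state.
- get_obs(): the state, without advancing time (a new reading comes with each control period).
- snapshot(name): name is "side" or "top" or "wrist"; returns a dict with "color" (480x640x3 uint8, red, green, blue), "fx", "fy", "cx", "cy" (pixels), "R" (3x3) and "t" (3): a world point X has camera coordinates R X + t; the wrist camera has in their place "tool_from_camera" (4x4, takes a point from camera to tool coordinates, whose origin is the TCP and whose axes are the flange's). Camera axes: x right, y down, z forward; pixel columns grow to the right and rows downward; lengths in m; the calibration is good to about 2 mm. A picture is of the moment at which its call begins: read the wrist's pose just before it. There is no depth.
- close_job(): hands the job in; it is judged then, once.
The state is a dict: "clock": time; "joint_pos": joint angles; "qvel": joint speeds; "tau": joint torques, N m; "tool_pos": TCP position; "orientation": TCP orientation; "force": force on the tool from outside, world axes, zero at the start; "moment": the same for the moment, N m; "opening": finger opening in m; "gripper_force": force on a finger pad.
Only numpy, scipy, OpenCV 4.12 (cv2) and the standard library are available. Lean on these libraries where they do the work, as an engineer would, in place of code of your own. Each camera call takes 0.05 s, during which the arm holds its last target. There are 200 camera calls.

TASK

Push the tray with the filled cheese mould along its guides until it is fully home against the rear stop under the press. Then bring the press handle down, pressing the mould until the handle breaks over with a click, stop at once before you press any harder, and let go so that the press stays clamped on the mould. Leave the other cheeses where they are.

Things in the scene. Friction and masses are not known exactly. Their poses are not given: they have to be found in the camera images.
- press: Fixed bench press. Base 230 x 124 x 15 mm (x -0.150 to +0.080), steel guide rails 75 mm apart inside, tops at z 27 mm; dark head 90 mm wide over the rear, z 144 to 200 mm, from 33 mm in front of the ram back to the columns. Origin on the counter under the ram's axis; +x away from the open front, +y to the handle's side, z up. A rear stop halts the tray when its origin reaches x = 0.
- ram: Steel ram with a round foot 44 mm across; origin at the centre of the foot's underside, 94 to 102 mm above the counter at the start. It comes down 25 mm for each radian the hub turns down.
- hub_axis (a point): Hub of the handle, on its turning axis, on the front of the press head: 50 mm in front of the ram's axis, 172 mm above the counter. Its frame turns with the hub: x along the turning axis (the press x), y out along the handle. The handle starts 0.25 to 0.55 rad above level and turns down to 0.75 rad below. The hub is stiff (up to 6 N at the grip move it) and stays where it is left.
- grip (a point): Middle of the round wooden grip of the click handle, on its centre line, 180 mm from the hub axis; the grip is 22 mm thick and 92 mm long along the handle, ending 42 mm further out. Push it down from above with shut fingers or pinch it across.
- handle: The click handle, grip included; origin at its joint to the hub's short arm, 30 mm from the hub axis, y along the handle. Rigid until about 7 to 11 N bear on the grip; then it gives at the joint by 0.055 rad (8 mm at the grip), the force falling by more than half, and meets a solid stop; more over-presses. Springs straight when let go. Clicks 0.2 to 1.0 rad from the start, not known beforehand.
- tray: Loose wooden tray, 190 x 70 x 8 mm, 0.4 kg in all, on the press base between the rails, with a perforated metal mould 60 mm across and 55 mm high. Origin under the mould's axis at the tray's underside; axes as the press; x from -0.150 to +0.040. Starts drawn out 35 to 65 mm; takes 2 to 6 N to slide. The mould's wooden follower tops out 69 to 79 mm above the underside, differing each time; it springs down 1 mm per 7 N.
- tray_grip (a point): Middle of the top of the tray's upright dark wooden grip block, 130 mm in front of the mould's axis; 16 mm thick along x, 36 mm wide along y, standing 47 mm above the tray plate, its top 70 mm above the counter. The tray plate reaches 20 mm further to the front than the block's middle.
- goat_brick: Loose bystander: whitish rounded cheese block 62 x 61 x 62 mm; origin at the centre of its underside.
- tasting_cube: Loose bystander: pale cheese cube 48 x 50 x 50 mm; origin at the centre of its underside.

How it is judged (in metres and radians):
On the way, in this order (a step that is already met when the one before it is completed fails the run):
1. the tray is pushed fully home under the press (x of tray in the frame of press between -0.004 and 0.005 m and horizontal distance between tray and press below 0.006 m), for 0.2 s.
2. the handle breaks over with the mould pressed (z of grip in the frame of hub_axis below -0.003 m and contact force between ram and tray above 28 N), for 0.05 s.
At the end, for the whole second after the job is handed in: The tray is home (origin 4 mm short to 5 mm beyond the press origin along x, within 6 mm in all) and still; the ram still presses the mould with 28 to 52 N; the handle has sprung back straight (grip under 1.5 mm off the hub line); the two loose cheeses moved under 20 mm (all of step 1 and contact force between ram and tray between 28 and 52 N and z of grip in the frame of hub_axis above -0.0015 m and linear speed of tray below 0.01 m/s and distance of each of goat_brick, tasting_cube from where it was at the start of the episode below 0.02 m); the robot touches nothing.
It fails at once if the mould is over-pressed: the ram bears on it with more than 52 N (contact force between ram and tray above 52 N).
It fails at once if the ram is brought down on the mould (over 5 N) before the tray is home (more than 8 mm short) (contact force between ram and tray above 5 N and x of tray in the frame of press below -0.008 m).
It fails at once if a loose cheese is moved more than 20 mm: goat brick (distance of goat_brick from where it was at the start of the episode above 0.02 m).
It fails at once if a loose cheese is moved more than 20 mm: tasting cube (distance of tasting_cube from where it was at the start of the episode above 0.02 m).
It also fails if it takes over 64 s, if anything falls off the work surface, if the arm or the gripper's body presses on something with over 40 N, if the wrist force passes 120 N, or if a joint passes its speed limit or range.

## Working session

There is one attempt and no reset: what is moved stays moved. The work goes in short steps, Python scripts to look and compute and a shell command to move; the robot and the scene stay as the last step left them, time stands still between calls to the robot, and variables do not carry over. Pictures are saved under pics/ and viewed, at most 10 in all, crops included, and the job is handed in when it is done.

```bash
mkdir -p pics
python3 - <<'E'
from plant import *
import cv2,json,numpy as np
o=get_obs();print(o)
for n in("top","side"):
    s=snapshot(n);cv2.imwrite(f"pics/{n}0.png",s["color"][:,:,::-1])
    json.dump({k:np.array(v).tolist() for k,v in s.items() if k!="color"},open(f"{n}.json","w"))
    print(n,{k:np.round(v,4).tolist() for k,v in s.items() if k!="color"})
E
```

```text
{'clock': 0.0, 'joint_pos': array([ 9.27110282e+01,  2.05915622e+01,  6.33331406e-01, -1.99592265e-02,
       -7.01361566e+01, -1.65072027e+01]), 'qvel': array([0.10536717, 0.01088485, 0.06930796, 0.06258246, 0.00562936,
       0.09135679]), 'tau': array([ 6.94095743e-04, -5.82722998e+01,  2.93055189e+01,  6.99753240e+00,
        7.03173835e-03, -1.36252502e-04]), 'tool_pos': array([0.1609181 , 0.65533448, 0.40371815]), 'orientation': array([ 1.79904171e+02, -8.83185698e-03, -1.38029644e+01]), 'force': array([-0.04068846,  0.49078278,  0.38550259]), 'moment': array([-0.00753839, -0.02007284, -0.00067267]), 'gripper_force': 0.0, 'opening': 0.08736431196446981}
top {'fx': 452.4947, 'fy': 452.4947, 'cx': 319.788, 'cy': 242.8853, 'R': [[0.0083, -0.9999, 0.0059], [-0.9975, -0.0087, -0.0698], [0.0698, -0.0053, -0.9975]], 't': [-0.0298, 0.5488, 0.988]}
side {'fx': 453.4615, 'fy': 453.4615, 'cx': 319.6693, 'cy': 236.4934, 'R': [[0.8937, -0.4481, -0.0231], [-0.2248, -0.4026, -0.8873], [0.3884, 0.7982, -0.4605]], 't': [-0.4993, 0.2726, 0.7394]}
```

View pics/top0.png

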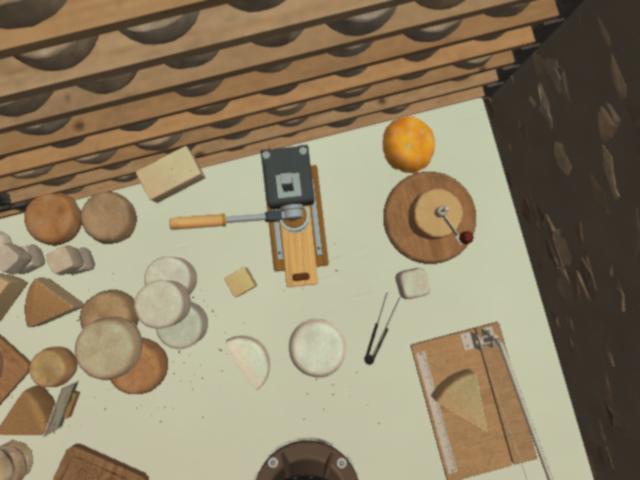

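View pics/side0.png

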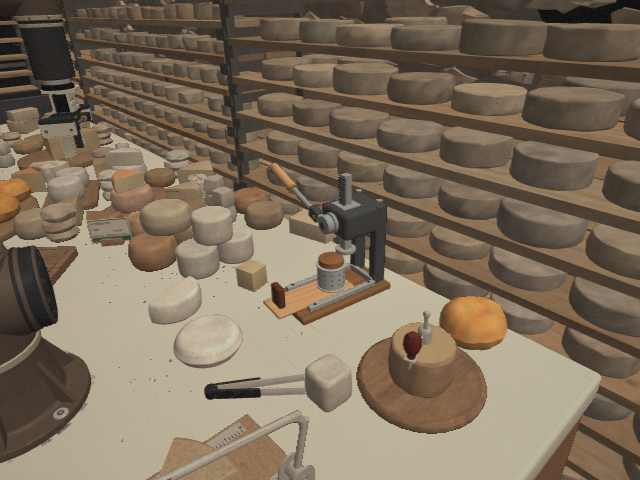

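Run:
```python
import cv2
a=cv2.imread("pics/top0.png")[130:300,150:350]
b=cv2.imread("pics/side0.png")[150:330,220:420]
cv2.imwrite("pics/c1.png",cv2.resize(a,None,fx=3.5,fy=3.5,interpolation=cv2.INTER_CUBIC))
cv2.imwrite("pics/c2.png",cv2.resize(b,None,fx=3.3,fy=3.3,interpolation=cv2.INTER_CUBIC))
```

```text
(no output)
```

View pics/c1.png

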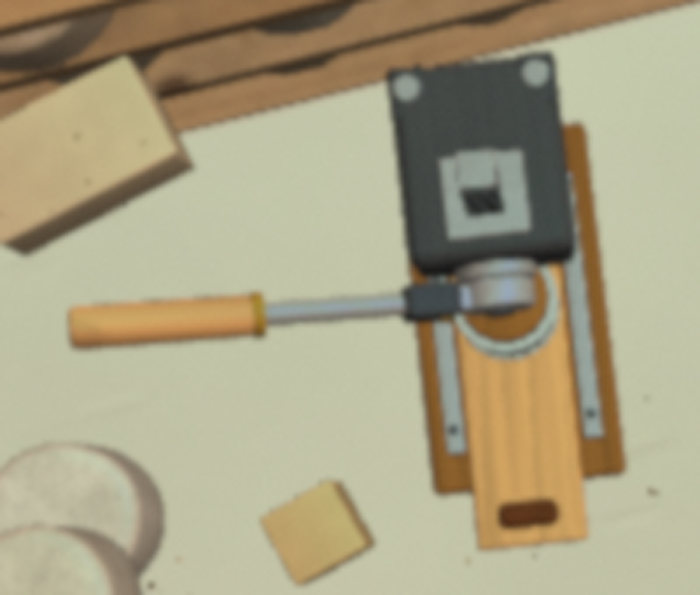

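View pics/c2.png

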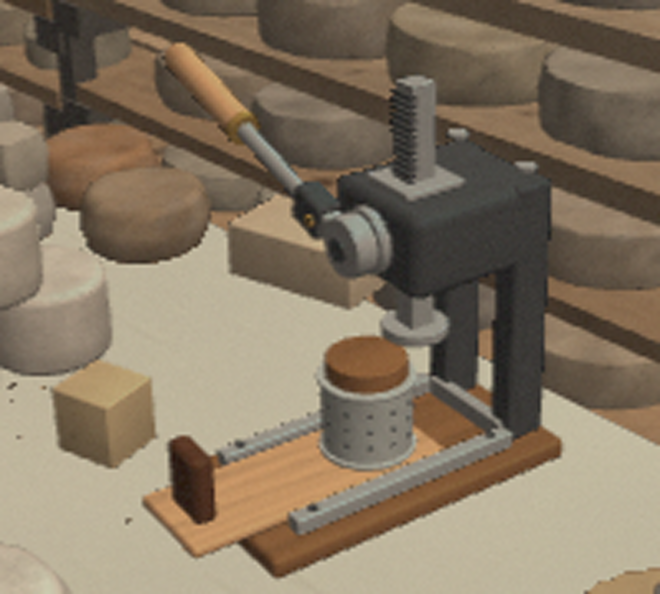

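```bash
cat > fit.py <<'E'
import json,numpy as np
from scipy.optimize import least_squares
C={n:json.load(open(n+".json")) for n in("top","side")}
def proj(n,X):
    c=C[n];p=np.array(c["R"])@X+c["t"];return np.array([c["fx"]*p[0]/p[2]+c["cx"],c["fy"]*p[1]/p[2]+c["cy"]])
def P(v,X):
    c,s=np.cos(v[2]),np.sin(v[2]);return np.array([v[0]+c*X[0]-s*X[1],v[1]+s*X[0]+c*X[1],X[2]])
H=lambda v,r:[-.05,r*np.cos(v[4]),.172+r*np.sin(v[4])]
obs=[("top",(437,492),lambda v:[-.15,.062,.015]),("top",(623,473),lambda v:[-.15,-.062,.015]),
("top",(528,513),lambda v:[-.13-v[3],0,.07]),("top",(70,328),lambda v:H(v,.222)),("top",(258,314),lambda v:H(v,.132)),
("side",(278,563),lambda v:[-.15,-.062,.015]),("side",(560,437),lambda v:[.08,-.062,.015]),
("side",(190,445),lambda v:[-.13-v[3],0,.07]),("side",(180,55),lambda v:H(v,.222)),("side",(240,122),lambda v:H(v,.132)),
("side",(367,363),lambda v:[-v[3],0,.015+v[5]])]
def px(n,u): return np.array(u)/3.5+[150,130] if n=="top" else np.array(u)/3.3+[220,150]
f=lambda v:np.concatenate([proj(n,P(v,g(v)))-px(n,u) for n,u,g in obs])
r=least_squares(f,[.5,.0,.1,.05,.4,.075],loss="soft_l1")
if __name__=="__main__":
    v=r.x;print(v,np.degrees(v[2]));print(f(v).reshape(-1,2).round(1))
    for n,X in dict(block=[-.13-v[3],0,.07],grip=H(v,.18),hub=[-.05,0,.172],homeblock=[-.13,0,.07]).items(): print(n,P(v,X).round(4))
E
python3 fit.py
```

```text
[0.64162513 0.03414506 0.12509223 0.03882067 0.2994547  0.07014971] 7.167256749445943
[[-1.2  0.7]
 [ 1.  -0.3]
 [ 0.6  0. ]
 [-0.4 -0.3]
 [-1.8 -0.1]
 [-0.7  0.1]
 [ 2.1  0.5]
 [ 0.3  1.2]
 [-1.2 -0.5]
 [ 0.4  1. ]
 [ 0.1 -0. ]]
block [0.4741 0.0131 0.07  ]
grip [0.5706 0.1986 0.2251]
hub [0.592  0.0279 0.172 ]
homeblock [0.5126 0.0179 0.07  ]
```

```bash
cat > st.py <<'E'
import sys,numpy as np
from plant import *
from fit import r,P,H
v=r.x;o=get_obs();T=np.array(o["tool_pos"]);th=np.radians(o["orientation"])
from scipy.spatial.transform import Rotation as Ro
R=Ro.from_euler("xyz",th);tip=T+R.apply([0,0,.178])
c,s=np.cos(v[2]),np.sin(v[2]);d=tip[:2]-v[:2]
print("t",round(o["clock"],2),"tip world",tip.round(4),"tip press",np.round([c*d[0]+s*d[1],-s*d[0]+c*d[1],tip[2]],4),"rpy",np.round(o["orientation"],1),"F",np.round(o["force"],1),"op",round(o["opening"],3))
if len(sys.argv)>3: # press-frame target for tip -> tool-frame shift in units
    g=P(v,[float(a) for a in sys.argv[1:4]]);print("shift units",(R.inv().apply(g-tip)/.025).round(2))
E
python3 -m handwheel '[[-1,0.29,1,0,0,0,-0.7],[-1,0.29,1,0,0,0,-0.7],[-1,0.29,1,0,0,0,-0.7],[-1,0.29,1,0,0,0,-0.7],[-1,0.29,1,0,0,0,-0.7]]'; python3 st.py -.165 0 .12
```

```text
clock: 0.72
tool_pos: [0.1853, 0.5273, 0.4043]
orientation: [180.0, 0.0, 7.4]
force: [-0.4, -0.4, -0.9]
opening: 0.0433
gripper_force: 0.0
t 0.72 tip world [0.1852 0.5272 0.2263] tip press [-0.3913  0.5462  0.2263] rpy [180.    0.    7.4] F [-0.4 -0.4 -0.9] op 0.043
shift units [ 8.98 21.87  4.27]
```

```bash
W='python3 -m handwheel'
python3 -m handwheel '[[-1,0.7,1,0,0,0,0],[-1,0.7,1,0,0,0,0],[-1,0.7,1,0,0,0,0],[-1,0.7,1,0,0,0,0],[-1,0.7,1,0,0,0,0]]' >/dev/null
python3 -m handwheel '[[-1,0.7,1,0,0,0,0],[-1,0.7,1,0,0,0,0],[-1,0.7,1,0,0,0,0],[-1,0.7,1,0,0,0,0],[-1,0.7,1,0,0,0,0]]' >/dev/null
python3 -m handwheel '[[-1,0,1,0,0,0,0],[-1,0,1,0,0,0,0],[-1,0,1,0,0,0,0],[-1,0,1,0,0,0,0],[-1,0,1,0,0,0,0]]' >/dev/null
python3 -m handwheel '[[-1,0,1,0,0,0,0],[-1,0,1,0,0,0,0],[-1,0,1,0,0,0,0],[-1,0,1,0,0,0,0],[-1,0,1,0,0,0,0]]' >/dev/null
python3 st.py -.215 0 .12
```

```text
t 3.23 tip world [0.4208 0.053  0.2268] tip press [-0.2168  0.0462  0.2268] rpy [-180.    -0.     7.2] F [ 1.6 -0.2  0.1] op 0.0
shift units [0.07 1.85 4.27]
```

```bash
python3 -m handwheel '[[-1,0,0.93,0.8,0,0,0],[-1,0,0.92,0.8,0,0,0],[-1,0,0,0.9,0,0,0],[-1,0,0,0.9,0,0,0],[-1,0,0,0.9,0,0,0]]' >/dev/null
python3 - <<'E'
from plant import *
import cv2
a=snapshot("side")["color"][150:350,180:440,::-1];cv2.imwrite("pics/s1.png",cv2.resize(a,None,fx=3,fy=3,interpolation=cv2.INTER_CUBIC))
E
python3 st.py -.215 0 .037
```

```text
t 3.9 tip world [0.4249 0.0074 0.1161] tip press [-0.2184  0.0005  0.1161] rpy [180.    0.2   7.2] F [-1.4 -0.3 -3.2] op 0.0
shift units [0.15 0.02 3.16]
```

View pics/s1.png

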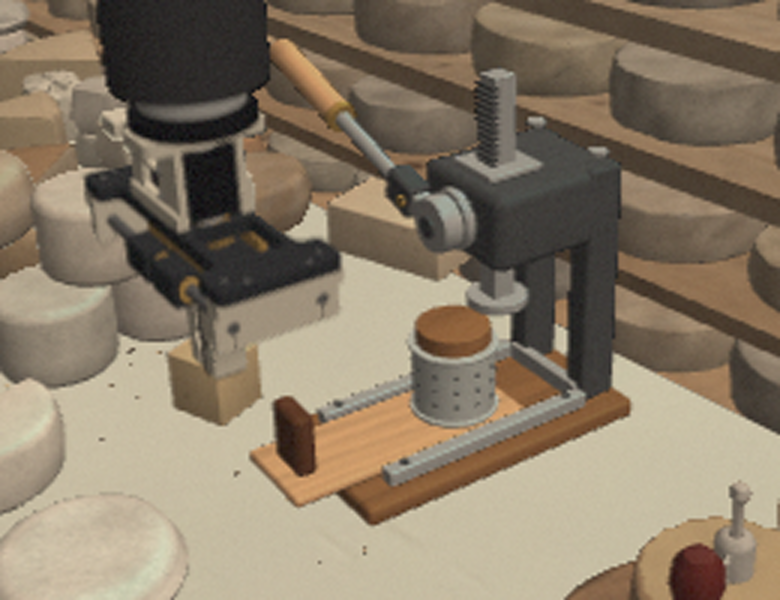

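```bash
python3 -m handwheel '[[-1,0,0,0.9,0,0,0],[-1,0,0,0.9,0,0,0],[-1,0,0,0.9,0,0,0],[-1,0.1,0,0.45,0,0,0],[-1,0.4,0,0,0,0,0]]' >/dev/null;python3 st.py
python3 -m handwheel '[[-1,0.3,0,0,0,0,0],[-1,0.3,0,0,0,0,0],[-1,0.3,0,0,0,0,0]]' >/dev/null;python3 st.py
python3 -m handwheel '[[-1,0.2,0,0,0,0,0],[-1,0.2,0,0,0,0,0],[-1,0.2,0,0,0,0,0]]' >/dev/null;python3 st.py -.1475 0 .037
```

```text
t 4.53 tip world [0.4395 0.0097 0.0404] tip press [-0.2036  0.001   0.0404] rpy [1.8e+02 1.0e-01 7.2e+00] F [-0.3  0.1  0.6] op 0.0
t 4.9 tip world [0.4611 0.0121 0.0405] tip press [-0.1819  0.0007  0.0405] rpy [1.8e+02 1.0e-01 7.2e+00] F [-6.  -0.9  4.4] op 0.001
t 5.28 tip world [0.4755 0.0139 0.0403] tip press [-0.1673  0.0006  0.0403] rpy [180.    0.2   7.2] F [-4.3 -1.7  3.6] op 0.0
shift units [0.79 0.02 0.13]
```

```bash
python3 -m handwheel '[[-1,0.2,0,0,0,0,0],[-1,0.2,0,0,0,0,0]]' >/dev/null;python3 st.py
python3 -m handwheel '[[-1,0.15,0,0,0,0,0],[-1,0.1,0,0,0,0,0]]' >/dev/null;python3 st.py
python3 -m handwheel '[[-1,0.08,0,0,0,0,0],[-1,0.08,0,0,0,0,0]]' >/dev/null;python3 st.py
```

```text
t 5.53 tip world [0.487  0.0158 0.0403] tip press [-0.1557  0.0011  0.0403] rpy [-180.     0.     7.2] F [-1.3  0.1 -0.2] op 0.0
t 5.78 tip world [0.4931 0.0166 0.0403] tip press [-0.1495  0.0011  0.0403] rpy [180.    0.    7.2] F [-3.  -0.3  2. ] op 0.0
t 6.03 tip world [0.4952 0.0168 0.0402] tip press [-0.1474  0.001   0.0402] rpy [180.    0.2   7.2] F [-12.7   2.3   9. ] op 0.0
```

```bash
python3 -m handwheel '[[-1,0.06,0,0,0,0,0],[-1,0.0,0,0,0,0,0]]' >/dev/null;python3 st.py
python3 -m handwheel '[[-1,0,0,0,0,0,0],[-1,0,0,0,0,0,0]]' >/dev/null;python3 st.py
```

```text
t 6.28 tip world [0.4952 0.0166 0.0399] tip press [-0.1475  0.0008  0.0399] rpy [180.    0.3   7.2] F [-14.1   3.2   8.4] op 0.0
t 6.53 tip world [0.4952 0.0166 0.0399] tip press [-0.1475  0.0008  0.0399] rpy [180.    0.3   7.2] F [-13.6   2.5   8.9] op 0.001
```

```bash
python3 -m handwheel '[[-1,-0.6,0,0,0,0,0],[-1,-0.6,0,-0.2,0,0,0],[-1,0,0,-1,0,0,0],[-1,0,0,-1,0,0,0],[-1,0,0,-1,0,0,0]]' >/dev/null
python3 -m handwheel '[[-1,0,0,-1,0,0,0],[-1,0,0,-1,0,0,0],[-1,0,0,-1,0,0,0],[-1,0,0,-1,0,0,0],[-1,0,0,-1,0,0,0]]' >/dev/null
python3 -m handwheel '[[-1,0,0,-1,0,0,1],[-1,0,0,-1,0,0,1],[-1,0,0,-1,0,0,1],[-1,0,0,0,0,0,1],[-1,0,0,0,0,0,1]]' >/dev/null
python3 -m handwheel '[[-1,0,0,0,0,0,1],[-1,0,0,0,0,0,1],[-1,0,0,0,0,0,1],[-1,0,0,0,0,0,1],[-1,0,0,0,0,0,1]]' >/dev/null
python3 -m handwheel '[[-1,0,0,0,0,0,1],[-1,0,0,0,0,0,1],[-1,0,0,0,0,0,1],[-1,0,0,0,0,0,1],[-1,0,0,0,0,0,1]]' >/dev/null
python3 st.py -.05 .172 .3
```

```text
t 9.65 tip world [0.4683 0.0135 0.3209] tip press [-0.1745  0.0011  0.3209] rpy [-179.9    0.   -83. ] F [-0.4 -0.5  0.4] op 0.001
shift units [-6.85 -4.96  0.85]
```

```bash
python3 -m handwheel '[[-1,-1,-0.7,0,0,0,0],[-1,-1,-0.7,0,0,0,0],[-1,-1,-0.7,0,0,0,0],[-1,-1,-0.7,0,0,0,0],[-1,-1,-0.7,0,0,0,0]]' >/dev/null
python3 -m handwheel '[[-1,-1,-0.7,0,0,0,0],[-1,-0.85,-0.76,0,0,0,0],[-1,0,0,0.6,0,0,0],[-1,0,0,0,0,0,0]]' >/dev/null
python3 st.py -.05 .172 .26
python3 - <<'E'
from plant import *
import cv2
a=snapshot("side")["color"][130:330,200:460,::-1];cv2.imwrite("pics/s2.png",cv2.resize(a,None,fx=3,fy=3,interpolation=cv2.INTER_CUBIC))
a=snapshot("top")["color"][130:310,150:390,::-1];cv2.imwrite("pics/t2.png",cv2.resize(a,None,fx=3.3,fy=3.3,interpolation=cv2.INTER_CUBIC))
E
```

```text
t 10.78 tip world [0.5696 0.1993 0.3033] tip press [-0.0509  0.1729  0.3033] rpy [ 1.798e+02 -1.000e-01 -8.280e+01] F [-0.7 -0.6  0.7] op 0.0
shift units [ 0.03 -0.04  1.73]
```

View pics/s2.png

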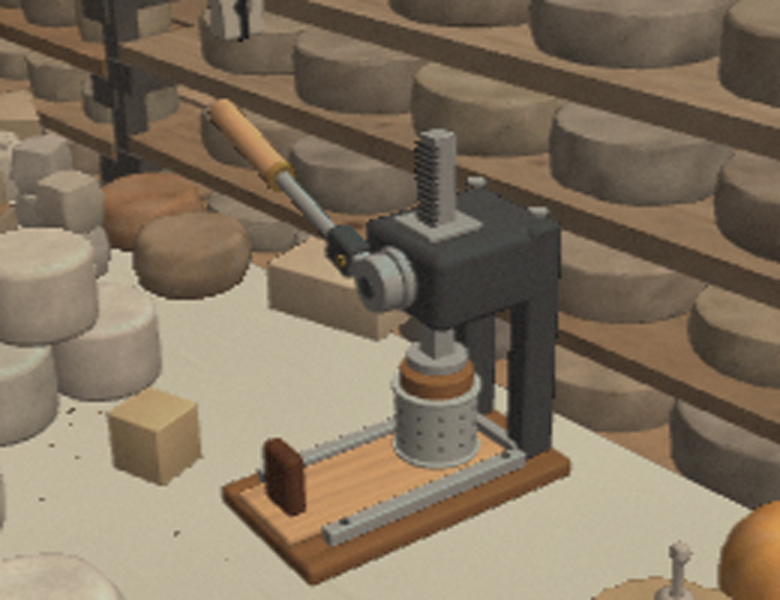

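View pics/t2.png

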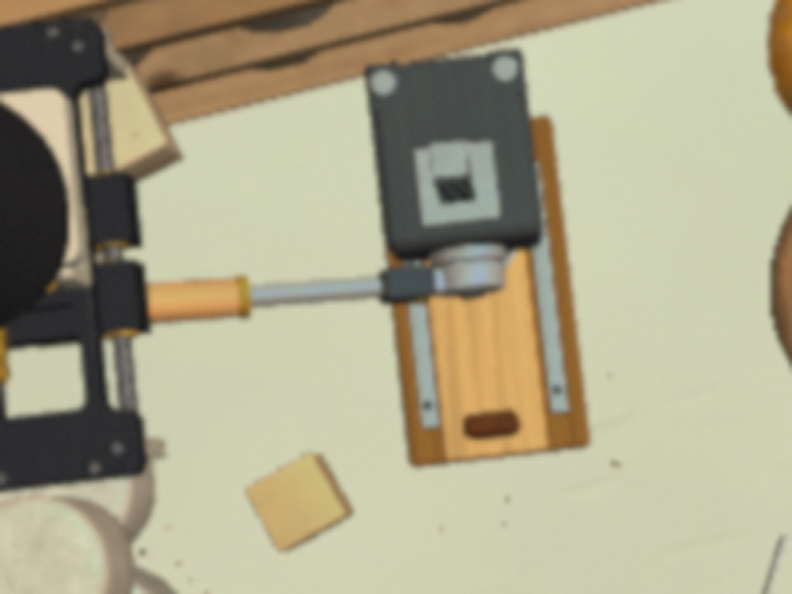

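```bash
python3 -m handwheel '[[-1,0,0,0.8,0,0,0],[-1,0,0,0.8,0,0,0],[-1,0,0,0.5,0,0,0],[-1,0,0,0.2,0,0,0],[-1,0,0,0.1,0,0,0]]' >/dev/null;python3 st.py
python3 -m handwheel '[[-1,0,0,0.12,0,0,0],[-1,0,0,0.12,0,0,0]]' >/dev/null;python3 st.py
python3 -m handwheel '[[-1,0,0,0.12,0,0,0],[-1,0,0,0.12,0,0,0]]' >/dev/null;python3 st.py
```

```text
t 11.5 tip world [0.5705 0.199  0.2459] tip press [-0.05    0.1724  0.2459] rpy [-180.     0.   -82.8] F [-0.8  0.9 -0.2] op 0.001
t 11.75 tip world [0.5705 0.1992 0.2397] tip press [-0.05    0.1726  0.2397] rpy [-180.     0.   -82.8] F [0.  1.5 3.8] op 0.0
t 12.0 tip world [0.5708 0.1995 0.2341] tip press [-0.0497  0.1729  0.2341] rpy [-1.799e+02  1.000e-01 -8.280e+01] F [-0.5  2.2  4.8] op 0.001
```

```bash
cat > ck.py <<'E'
import sys
from plant import *
o=get_obs();f=o["force"][2];z=o["tool_pos"][2]-.178
print(round(o["clock"],2),"z",round(z,4),"F",o["force"].round(1))
h=open("log.txt","a+");h.seek(0);p=[float(x) for x in h.read().split()];h.write(f"{f}\n")
sys.exit(1 if f>float(sys.argv[1]) or (p and f<max(p[-4:])-2.5) else 0)
E
C="python3 ck.py 8"
python3 -m handwheel '[[-1,-0.03,0,0.12,0,0,0],[-1,-0.03,0,0.12,0,0,0]]' >/dev/null&&$C&&
python3 -m handwheel '[[-1,-0.03,0,0.12,0,0,0],[-1,-0.03,0,0.12,0,0,0]]' >/dev/null&&$C&&
python3 -m handwheel '[[-1,-0.03,0,0.12,0,0,0],[-1,-0.03,0,0.12,0,0,0]]' >/dev/null&&$C&&
python3 -m handwheel '[[-1,-0.03,0,0.12,0,0,0],[-1,-0.03,0,0.12,0,0,0]]' >/dev/null&&$C&&
python3 -m handwheel '[[-1,-0.03,0,0.12,0,0,0],[-1,-0.03,0,0.12,0,0,0]]' >/dev/null&&$C; python3 st.py
```

```text
12.25 z 0.2275 F [0.8 2.1 5.2]
12.5 z 0.2212 F [1.4 1.8 4.9]
12.75 z 0.2152 F [0.3 3.2 3.9]
13.0 z 0.2092 F [1.2 2.2 4.6]
13.25 z 0.2032 F [ 1.6 -0.1  3.1]
t 13.25 tip world [0.5693 0.2062 0.2032] tip press [-0.0503  0.1797  0.2032] rpy [180.   -0.  -82.8] F [ 1.6 -0.1  3.1] op 0.001
```

```bash
C="python3 ck.py 6.5"
python3 -m handwheel '[[-1,0,0,0.08,0,0,0],[-1,0,0,0.08,0,0,0]]' >/dev/null&&$C&&
python3 -m handwheel '[[-1,0,0,0.08,0,0,0],[-1,0,0,0.08,0,0,0]]' >/dev/null&&$C&&
python3 -m handwheel '[[-1,0,0,0.08,0,0,0],[-1,0,0,0.08,0,0,0]]' >/dev/null&&$C&&
python3 -m handwheel '[[-1,0,0,0.08,0,0,0],[-1,0,0,0.08,0,0,0]]' >/dev/null&&$C&&
python3 -m handwheel '[[-1,0,0,0.08,0,0,0],[-1,0,0,0.08,0,0,0]]' >/dev/null&&$C&&
python3 -m handwheel '[[-1,0,0,0.08,0,0,0],[-1,0,0,0.08,0,0,0]]' >/dev/null&&$C&&
python3 -m handwheel '[[-1,0,0,0.08,0,0,0],[-1,0,0,0.08,0,0,0]]' >/dev/null&&$C; python3 st.py
```

```text
13.5 z 0.1993 F [0.8 2.4 4.2]
13.75 z 0.1955 F [1.4 4.7 4.6]
14.0 z 0.1915 F [-0.4  4.9  5.4]
14.25 z 0.1876 F [-0.1  4.8  6.3]
14.5 z 0.1837 F [-0.6  5.6  6.1]
14.75 z 0.1798 F [-1.6  6.9  6.9]
t 14.75 tip world [0.5695 0.2075 0.1798] tip press [-0.0499  0.181   0.1798] rpy [-1.799e+02  1.000e-01 -8.280e+01] F [-1.6  6.9  6.9] op 0.0
```

```bash
C="python3 ck.py 7.5"
python3 -m handwheel '[[-1,-0.08,0,0,0,0,0],[-1,-0.06,0,0.08,0,0,0]]' >/dev/null;$C
python3 -m handwheel '[[-1,0,0,0.06,0,0,0],[-1,0,0,0.06,0,0,0]]' >/dev/null&&$C&&
python3 -m handwheel '[[-1,0,0,0.06,0,0,0],[-1,0,0,0.06,0,0,0]]' >/dev/null&&$C&&
python3 -m handwheel '[[-1,0,0,0.06,0,0,0],[-1,0,0,0.06,0,0,0]]' >/dev/null&&$C&&
python3 -m handwheel '[[-1,0,0,0.06,0,0,0],[-1,0,0,0.06,0,0,0]]' >/dev/null&&$C&&
python3 -m handwheel '[[-1,0,0,0.06,0,0,0],[-1,0,0,0.06,0,0,0]]' >/dev/null&&$C; python3 st.py
```

```text
15.0 z 0.1778 F [ 2.4 -5.4  6.7]
15.25 z 0.1748 F [ 1.5 -2.7  7.4]
15.5 z 0.1719 F [ 0.4 -4.   8.4]
t 15.5 tip world [0.569  0.2083 0.1719] tip press [-0.0503  0.1819  0.1719] rpy [ 1.80e+02 -1.00e-01 -8.28e+01] F [ 0.4 -4.   8.4] op 0.0
```

```bash
C="python3 ck.py 11.5"
python3 -m handwheel '[[-1,0.03,0,0.05,0,0,0],[-1,0,0,0.03,0,0,0]]' >/dev/null&&$C&&
python3 -m handwheel '[[-1,0,0,0.04,0,0,0],[-1,0,0,0.04,0,0,0]]' >/dev/null&&$C&&
python3 -m handwheel '[[-1,0,0,0.04,0,0,0],[-1,0,0,0.04,0,0,0]]' >/dev/null&&$C&&
python3 -m handwheel '[[-1,0,0,0.04,0,0,0],[-1,0,0,0.04,0,0,0]]' >/dev/null&&$C&&
python3 -m handwheel '[[-1,0,0,0.04,0,0,0],[-1,0,0,0.04,0,0,0]]' >/dev/null&&$C; python3 st.py
```

```text
15.75 z 0.17 F [ 0.4 -0.2  8.5]
16.0 z 0.1681 F [ 0.8 -1.2  9.5]
16.25 z 0.1661 F [ 0.1 -0.9  8.9]
16.5 z 0.1641 F [-0.2 -1.8  8.5]
16.75 z 0.162 F [-0.5 -2.3  8.6]
t 16.75 tip world [0.5692 0.2081 0.162 ] tip press [-0.0502  0.1816  0.162 ] rpy [-1.80e+02 -1.00e-01 -8.28e+01] F [-0.5 -2.3  8.6] op 0.0
```

```bash
C="python3 ck.py 11.5"
python3 -m handwheel '[[-1,0.02,0,0.05,0,0,0],[-1,0,0,0.05,0,0,0]]' >/dev/null&&$C&&
python3 -m handwheel '[[-1,0.02,0,0.05,0,0,0],[-1,0,0,0.05,0,0,0]]' >/dev/null&&$C&&
python3 -m handwheel '[[-1,0.02,0,0.05,0,0,0],[-1,0,0,0.05,0,0,0]]' >/dev/null&&$C&&
python3 -m handwheel '[[-1,0.02,0,0.05,0,0,0],[-1,0,0,0.05,0,0,0]]' >/dev/null&&$C&&
python3 -m handwheel '[[-1,0.02,0,0.05,0,0,0],[-1,0,0,0.05,0,0,0]]' >/dev/null&&$C; python3 st.py
```

```text
17.0 z 0.159 F [ 1.1 -1.2  4. ]
t 17.0 tip world [0.569  0.2078 0.159 ] tip press [-0.0504  0.1814  0.159 ] rpy [ 1.80e+02 -1.00e-01 -8.28e+01] F [ 1.1 -1.2  4. ] op 0.0
```

```bash
C="python3 ck.py 6.5"
python3 -m handwheel '[[-1,0,0,0.05,0,0,0]]' >/dev/null; $C; 
python3 -m handwheel '[[-1,0,0,0.05,0,0,0]]' >/dev/null; $C
```

```text
17.12 z 0.1573 F [ 1.  -1.1  6.3]
17.25 z 0.1568 F [ 0.2 -2.1  8.7]
```

```bash
python3 -m handwheel '[[-1,0,0,-0.2,0,0,0],[-1,0,0,-0.4,0,0,0],[-1,0,0,-0.8,0,0,0],[-1,0,0,-1,0,0,0],[-1,0,0,-1,0,0,0]]' >/dev/null
python3 -m handwheel '[[-1,0,0,-1,0,0,0],[-1,0,0,-1,0,0,0],[-1,0,0,-1,0,0,0],[-1,0,0,-0.5,0,0,0],[-1,0,0,0,0,0,0]]' >/dev/null; python3 st.py
python3 - <<'E'
from plant import *
import cv2
a=snapshot("side")["color"][130:330,200:460,::-1];cv2.imwrite("pics/s3.png",cv2.resize(a,None,fx=3,fy=3,interpolation=cv2.INTER_CUBIC))
E
```

```text
t 18.5 tip world [0.569  0.2088 0.3292] tip press [-0.0503  0.1824  0.3292] rpy [-180.     0.   -82.8] F [-0.8 -0.8 -0.8] op 0.0
```

View pics/s3.png

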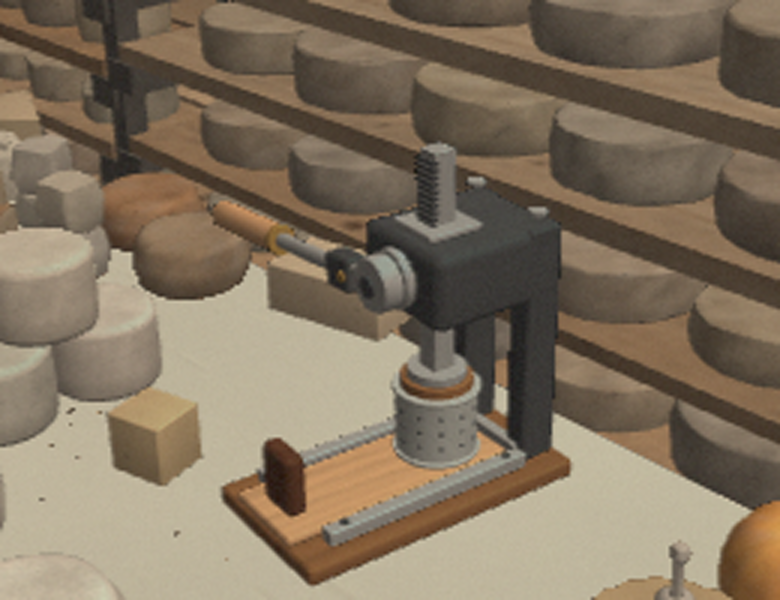

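The picture shows the tray home (block at about 285,478). The ram foot is on the follower at about (437,372), and the handle stays down and straight, with its grip at about (245,225). The cube at about (155,435) hasn't moved. Handing in.

```bash
python3 -c "
from plant import *
print(close_job())"
```

```text
the job is handed in; nothing more can be done
None
```

I pushed the tray home and pressed the handle until it clicked, with one or two millimetres of extra push at the stop before I let go; the last picture shows it holding and the cube in place, and the job is handed in, but no result came back and I could only estimate the ram force, at about 30 N against the 28 N minimum.

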